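Rotate the sample jars on the inspection bench shelf

TASK

Restock the row of green-lidded sample jars on the low wooden shelf: pull the older green-lidded jar, which stands at the back of its row, forward along the row until it is right up by the white front lip, then stand the new green-lidded jar from the bench behind it in the same row. Keep both jars upright, and leave the blue-lidded jar in the other row where it is.

Things in the scene. Friction and masses are not known exactly. Their poses are not given: they have to be found in the camera images.
- shelf: (mm) Fixed wooden shelf, 210 deep (x), 220 wide (y), open above; origin: centre of underside, -x = front (robot side), z up. Deck at z 40. Two rows along x, middle lines y +58 and -58 (either may hold the green jar), 76 wide between 8-wide rails 12 above deck, inside x -95..95 between white front lip (12 above deck) and back stop (30). Jar centre touching lip: x -68; back stop: x 68.
- old_green: The older jar: green lid with a white dot, standing on the shelf at the back of one row. Dragged by its top it may tip; held by the body 38 or less above its underside it slides upright. White round plastic jar (mm): body diameter 54, height 56, plus lid of diameter 52: 70 tall in all, about 120 g. Origin: centre of underside, z up; yaw is meaningless.
- new_green: The new jar: green lid without a dot, upright on the bench (z 0) to the robot's right of the shelf, beside a blue- and a red-lidded jar that are not needed, 100 or more away. White round plastic jar (mm): body diameter 54, height 56, plus lid of diameter 52: 70 tall in all, about 120 g. Origin: centre of underside, z up; yaw is meaningless.
- old_blue: Bystander: blue lid with a white dot, standing on the shelf at the back of the other row; to be left alone. White round plastic jar (mm): body diameter 54, height 56, plus lid of diameter 52: 70 tall in all, about 120 g. Origin: centre of underside, z up; yaw is meaningless.

How it is judged:
By the outcome, as a careful person would: the job done as asked, in the order asked, and still so for the second after the job is handed in, with the robot touching nothing.
It also fails if it takes over 51 s, if anything falls off the work surface, if the arm or the gripper's body presses on something with over 40 N, if the wrist force passes 120 N, or if a joint passes its speed limit or range.

ROBOT

A 6-joint arm with a two-finger parallel gripper is mounted at the origin on the work surface. World frame = base frame: x ahead of the robot, y to its left, z up, the work surface at z = 0. Lengths are in m, angles in rad, forces in N, time in s.
With the tool pointing down it reaches from about 0.375 to 0.9 m from the base axis. Payload 3.1 kg.
Tool frame: the origin (TCP) lies on the centre line of the jaws, within the pads' length; the fingertips stand 25 mm ahead of it and the grasp point (between the pads) lies 6 mm ahead of it (manip.tip_extent is the distance from the TCP to the fingertips, in m); z points along the fingers, y is the line along which they close (so a half turn about z gives the same grasp; the last joint's range is limited). The gripper opens to 85 mm and grips with 20 to 120 N. Pads are 22 mm wide; open, the fingers measure 114 mm over their backs; the gripper's body (76 mm by 85 mm) begins 54 mm behind the grasp point. The pads swing forward as they close: fully open they stand 13 mm farther back than shut.
Start: joints at [-1.409, 0.527, 1.433, -0, 1.181, -0.178], TCP at [0.208, -0.589, 0.256] pointing down, gripper open.
Joint ranges: [-3.08, 3.08], [-0.75, 2.2], [0.22, 2.44], [-1.43, 4.57], [0, 2.65], [-2.85, 2.85]. Speed limits (rad/s): [2.79, 2.79, 3.14, 3.14, 3.14, 3.14].

INTERFACE

Orientations are given as a unit quaternion [x, y, z, w].
In Python, from station import readout, imaging, order, manip gives the robot as it stands.
- The arm moves only by the tool move_arm, never from a script. Its argument "rows" is a list of rows, each a list of 7 numbers: the turn, a rotation vector about the tool's x, y, z in degrees, then the shift along the tool's x, y, z in mm, then the closure, from 0 (fully open) to 1 (shut). A call has 1 to 12 rows; each row is the pose to reach, as a shift and turn from the pose commanded when the call began, along the tool's axes at that moment; what a row does not reach only later rows make up. A row lasts 1/12 s, in which the tool goes at most 41.7 mm and 7.16 degrees, less where a joint would pass 70% of its speed; a pose out of reach is approached as far as the arm can. A call with a gripper value outside its range is refused whole. The fingers move at their own pace and stop on an object; "squeeze" is the grip in N (left out, the last holds). Time passes only in rows, so rows that repeat a pose let the fingers close. It gives the time, the measured TCP pose, the force, the opening and the grip force at its end, in the units of the state.
- readout.sense(): the state, without advancing time (a new reading comes with each control period).
- imaging.snapshot(name): name is "side" or "top" or "wrist"; returns a dict with "img" (400x640x3 uint8, red, green, blue), "z_map" (400x640 float32, m along the optical axis (not along the pixel's ray), 0 where there is no reading), "fovy" (degrees; the focal length in pixels is half the picture's height over the tangent of half this angle, whatever the lens; pixels are square), "cx", "cy" (the principal point, pixels), "k1" (the pictures are not rectified: a ray, as slopes to the right and down, at radius r is drawn at 1 + k1 r^2 times it, then the intrinsics apply), "rvec" (rotation vector, rad) and "tvec" (3), from world to camera coordinates, as OpenCV has them. Camera axes: x right, y down, z forward; pixel columns grow to the right and rows downward; lengths in m; the calibration is good to about 2 mm. A picture is of the moment at which its call begins.
- order.sign_off(): hands the job in; it is judged then, once.
The state is a dict: "t": time; "q": joint angles; "qd": joint speeds; "tau": joint torques, N m; "tcp_pos": TCP position; "tool_rot": TCP orientation; "force": force on the tool from outside, world axes, zero at the start; "ft_torque": the same for the moment, N m; "finger_gap": opening from 0.0 (shut) to 1.0 (fully open); "gripper_force": force on a finger pad.
Only numpy, scipy, OpenCV 4.12 (cv2) and the standard library are available. Lean on these libraries where they do the work, as an engineer would, in place of code of your own. Each camera call takes 0.05 s, during which the arm holds its last target. There are 200 camera calls.

## Working session

There is one attempt and no reset: what is moved stays moved. The work goes in short steps, Python scripts to look and compute and a tool call to move; the robot and the scene stay as the last step left them, time stands still between calls to the robot, and variables do not carry over. Pictures are saved under pics/ and viewed, at most 10 in all, crops included, and the job is handed in when it is done.

Besides the shell and the picture viewer there is one more tool, called after ">>>" as name(argument=value, ...), one argument or row to a line, values as JSON. move_arm: Moves the arm, as the interface text tells. Its arguments: {"type":"object","properties":{"rows":{"type":"array"},"squeeze":{"type":"number"}},"required":["rows"]}

```bash
mkdir -p pics; cat > h.py <<'E'
import numpy as np, cv2
from station import readout, imaging, order, manip
def snap(n):
    s=imaging.snapshot(n); return s
def world(s):
    "HxWx3 world points (nan where none)"
    h,w=s['z_map'].shape; f=h/2/np.tan(np.radians(s['fovy'])/2)
    K=np.array([[f,0,s['cx']],[0,f,s['cy']],[0,0,1.]])
    v,u=np.mgrid[:h,:w]; p=np.stack([u,v],-1).reshape(-1,1,2).astype(np.float64)
    n=cv2.undistortPoints(p,K,np.array([s['k1'],0,0,0,0.]))[:,0]
    z=s['z_map'].reshape(-1,1).astype(float); c=np.hstack([n*z,z]); c[z[:,0]<=0]=np.nan
    R=cv2.Rodrigues(np.array(s['rvec'],float))[0]
    return ((c-np.array(s['tvec']).ravel())@R).reshape(h,w,3)
def save(s,n): cv2.imwrite('pics/'+n+'.png',s['img'][:,:,::-1])
def blobs(s,W,lo,hi,minn=40):
    hsv=cv2.cvtColor(s['img'],cv2.COLOR_RGB2HSV); m=cv2.inRange(hsv,np.array(lo),np.array(hi))
    n,l,st,ce=cv2.connectedComponentsWithStats(m)
    for i in range(1,n):
        if st[i,4]>=minn:
            P=W[l==i]; P=P[~np.isnan(P[:,0])]
            if len(P)==0: continue
            t=P[P[:,2]>np.percentile(P[:,2],90)-.004]
            c,r=cv2.minEnclosingCircle((t[:,:2]*1000).astype(np.float32))
            print(ce[i].round(),st[i,4],'top z',np.median(t[:,2]).round(4),'mean',t.mean(0).round(4),'circ',np.round(c,1),round(r,1))
E
python3 - <<'E'
from h import *
print({k:np.round(v,3) for k,v in readout.sense().items()}, manip.tip_extent)
for n in ('top','side'):
    s=snap(n); save(s,n+'0'); W=world(s); print(n)
    for c,lo,hi in (('green',(40,80,40),(85,255,255)),('blue',(95,90,40),(130,255,255)),('red',(0,130,60),(6,255,255))):
        print(c); blobs(s,W,lo,hi)
E
```

```text
{'t': np.float64(0.0), 'q': array([-1.409,  0.528,  1.434,  0.   ,  1.181, -0.179]), 'qd': array([ 0.001, -0.   , -0.   , -0.001, -0.   ,  0.001]), 'tau': array([ 0.0000e+00, -4.4234e+01, -1.7802e+01, -0.0000e+00,  9.0000e-03,
       -0.0000e+00]), 'tcp_pos': array([ 0.208, -0.589,  0.255]), 'tool_rot': array([ 0.986,  0.169,  0.   , -0.001]), 'force': array([0.239, 0.119, 0.366]), 'ft_torque': array([-0.009, -0.002,  0.036]), 'gripper_force': np.float64(0.0), 'finger_gap': np.float64(0.997)} 0.025
top
green
[188. 182.] 308 top z 0.1105 mean [0.5806 0.2298 0.1107] circ [580.4 231. ] 25.9
[378. 237.] 355 top z 0.0706 mean [ 0.4531 -0.2122  0.0709] circ [ 453.1 -212.5] 24.8
blue
[378.  69.] 4567 top z 0.0808 mean [ 0.8677 -0.2199  0.0811] circ [ 868.7 -219.7] 130.1
[237. 175.] 303 top z 0.1105 mean [0.596  0.1144 0.1107] circ [596.1 114.8] 25.3
[434. 210.] 358 top z 0.0708 mean [ 0.5157 -0.3473  0.0711] circ [ 515.  -347.4] 24.7
red
[384. 172.] 357 top z 0.0706 mean [ 0.6068 -0.2285  0.071 ] circ [ 606.9 -229.4] 25.7
side
green
[334. 121.] 132 top z 0.1109 mean [0.5828 0.2201 0.1106] circ [583.7 225.6] 25.1
[293. 250.] 528 top z 0.0719 mean [ 0.4541 -0.2184  0.0718] circ [ 454.  -217.5] 24.4
blue
[64. 29.] 5411 top z 0.2742 mean [-0.6238  1.2691  0.2758] circ [-309.1  596.6] 850.9
[184.  31.] 162 top z 0.1159 mean [0.0131 1.1483 0.1643] circ [108.1 763.2] 757.4
[  9. 164.] 901 top z 0.1203 mean [-0.2379  0.1512  0.1215] circ [-164.1   67.5] 131.1
[346. 141.] 192 top z 0.1109 mean [0.5981 0.1083 0.1107] circ [599.4 113. ] 26.7
[515. 257.] 8169 top z 0.082 mean [ 0.8657 -0.2423  0.082 ] circ [ 869.6 -223. ] 130.6
[339. 308.] 852 top z 0.0712 mean [ 0.5167 -0.3515  0.0712] circ [ 517.  -350.1] 26.0
red
[381. 251.] 569 top z 0.0719 mean [ 0.608  -0.2347  0.0719] circ [ 608.1 -232.9] 26.3
```

View pics/top0.png

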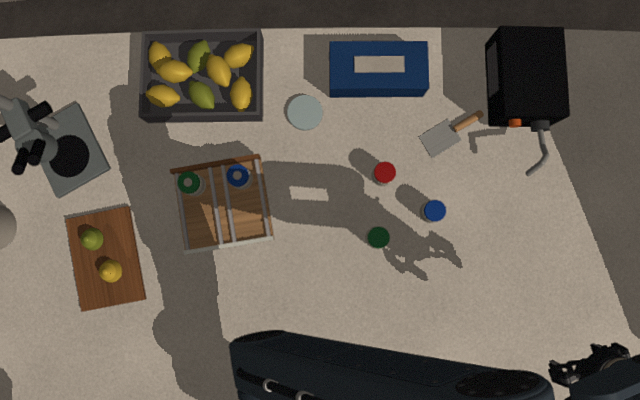

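View pics/side0.png

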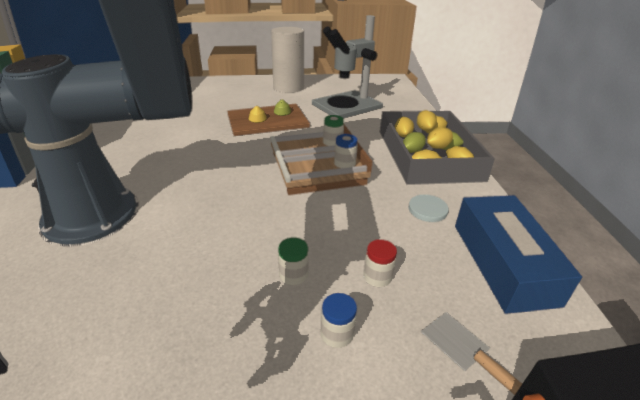

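Old green jar at (188,182) in the left row, blue jar at (237,175) in the other row, and new green jar at (378,237) in the top view. The side view agrees, with the new green jar at (293,250). Next I'll fit the shelf pose.

```bash
cat >> h.py <<'E'
from scipy.spatial.transform import Rotation as Rn
def go(p,yaw):
    "row (deg, mm) from measured pose to tool-down pose at p (mm) with tool x at yaw deg"
    st=readout.sense(); R0=Rn.from_quat(st['tool_rot']); 
    R1=Rn.from_euler('z',yaw,degrees=True)*Rn.from_euler('x',180,degrees=True)
    d=R0.inv().apply(np.array(p)-np.array(st['tcp_pos'])*1000)
    return np.round(np.r_[(R0.inv()*R1).as_rotvec(degrees=True),d],1)
E
python3 - <<'E'
from h import *
for n in ('top','side'):
    s=snap(n); W=world(s).reshape(-1,3)*1000
    m=(abs(W[:,0]-520)<160)&(abs(W[:,1]-160)<160)&(W[:,2]>32)&(W[:,2]<76)
    P=W[m]; 
    r=cv2.minAreaRect(P[:,:2].astype(np.float32)); print(n,m.sum(),r)
    for lo,hi in ((36,44),(48,56),(66,73)):
        Q=P[(P[:,2]>lo)&(P[:,2]<hi)]; print(lo,len(Q),cv2.minAreaRect(Q[:,:2].astype(np.float32)))
print(go((452,122,230),7.7))
E
```

```text
top 6822 ((533.066162109375, 163.56234741210938), (211.03353881835938, 222.6150360107422), 8.879890441894531)
36 4165 ((528.2246704101562, 162.7042236328125), (201.6019744873047, 222.1693572998047), 9.018391609191895)
48 1392 ((531.2883911132812, 162.52317810058594), (206.98068237304688, 220.31483459472656), 8.939269065856934)
66 380 ((598.5768432617188, 172.61654663085938), (77.46380615234375, 219.39305114746094), 9.266887664794922)
side 3771 ((536.1580200195312, 159.524169921875), (212.9317169189453, 222.28878784179688), 9.198114395141602)
36 1692 ((535.914794921875, 155.3730010986328), (209.7613983154297, 214.12205505371094), 9.586910247802734)
48 1098 ((535.0447998046875, 159.5885467529297), (209.08714294433594, 222.65321350097656), 9.449385643005371)
66 232 ((602.8306884765625, 168.32676696777344), (78.9620132446289, 217.7732696533203), 8.614954948425293)
[-1.000e-01 -0.000e+00  1.180e+01  4.667e+02 -5.889e+02  2.660e+01]
```

```bash
python3 -c "
from h import *
print(go((582,228,230),9))"
```

```text
[-1.000e-01 -0.000e+00  1.050e+01  6.246e+02 -6.456e+02  2.670e+01]
```

>>> move_arm(
  rows=[
    [0, 0, 5, 312, -323, 13, 0],
    [0, 0, 10.5, 624.6, -645.6, 26.7, 0],
    [0, 0, 10.5, 624.6, -645.6, 26.7, 0],
    [0, 0, 10.5, 624.6, -645.6, 26.7, 0],
    [0, 0, 10.5, 624.6, -645.6, 26.7, 0],
    [0, 0, 10.5, 624.6, -645.6, 26.7, 0],
    [0, 0, 10.5, 624.6, -645.6, 26.7, 0],
    [0, 0, 10.5, 624.6, -645.6, 26.7, 0],
    [0, 0, 10.5, 624.6, -645.6, 26.7, 0],
    [0, 0, 10.5, 624.6, -645.6, 26.7, 0],
    [0, 0, 10.5, 624.6, -645.6, 26.7, 0],
    [0, 0, 10.5, 624.6, -645.6, 26.7, 0],
  ],
)

```text
t: 1.2
tcp_pos: [0.4167, -0.1329, 0.2416]
tool_rot: [0.997, 0.078, 0.0, 0.0]
force: [0.2, 0.2, -0.4]
finger_gap: 0.999
gripper_force: 0.0
```

```bash
python3 -c "
from h import *
print(go((582,228,230),9))"
```

```text
[ 0.000e+00 -0.000e+00 -1.000e-01  2.194e+02 -3.308e+02  1.160e+01]
```

>>> move_arm(
  rows=[
    [0, 0, 0, 219.4, -330.8, 11.6, 0],
    [0, 0, 0, 219.4, -330.8, 11.6, 0],
    [0, 0, 0, 219.4, -330.8, 11.6, 0],
    [0, 0, 0, 219.4, -330.8, 11.6, 0],
    [0, 0, 0, 219.4, -330.8, 11.6, 0],
    [0, 0, 0, 219.4, -330.8, 11.6, 0],
    [0, 0, 0, 219.4, -330.8, 11.6, 0],
    [0, 0, 0, 219.4, -330.8, 11.6, 0],
    [0, 0, 0, 219.4, -330.8, 11.6, 0],
    [0, 0, 0, 219.4, -330.8, 11.6, 0],
    [0, 0, 0, 219.4, -330.8, 11.6, 0],
    [0, 0, 0, 219.4, -330.8, 11.6, 0],
  ],
)

```text
t: 2.2
tcp_pos: [0.5811, 0.2274, 0.2292]
tool_rot: [0.997, 0.08, -0.0, 0.0]
force: [-0.3, -0.1, 0.8]
finger_gap: 1.002
gripper_force: 0.0
```

```bash
python3 - <<'E'
from h import *
s=snap('wrist'); save(s,'w1'); W=world(s)
blobs(s,W,(40,80,40),(85,255,255)); blobs(s,W,(95,90,40),(130,255,255))
W=W.reshape(-1,3)*1000
for lo,hi in ((48,56),(66,73)):
    m=(abs(W[:,0]-520)<160)&(abs(W[:,1]-160)<160)&(W[:,2]>lo)&(W[:,2]<hi); print(lo,m.sum(),cv2.minAreaRect(W[m][:,:2].astype(np.float32)))
print(go((582,228,230),9))
E
```

```text
[318. 199.] 2839 top z 0.1097 mean [0.5828 0.2311 0.1096] circ [581.8 230.8] 25.9
[464. 202.] 2883 top z 0.1096 mean [0.5979 0.117  0.1096] circ [597.  115.7] 26.4
48 7078 ((533.1627807617188, 162.12603759765625), (212.7640380859375, 217.40292358398438), 8.839290618896484)
66 3300 ((603.6786499023438, 173.5077667236328), (67.35877990722656, 220.0529022216797), 9.614692687988281)
[ 0.   0.1  0.   1.6 -1.6 -0.7]
```

View pics/w1.png

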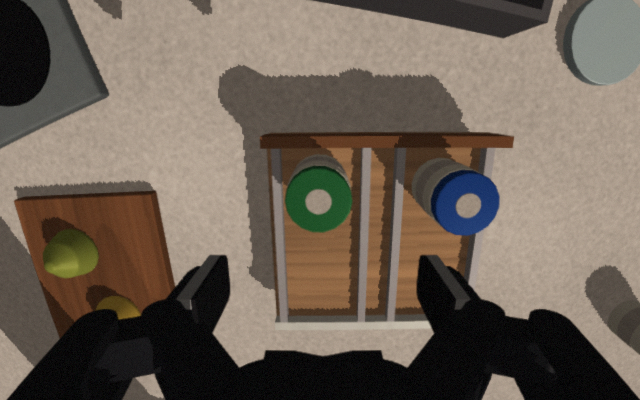

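The wrist view shows the white-dotted green lid at (318,199), between the rails of the left row, with the back stop behind it. The jaws are aligned across the row, so I'll descend.

>>> move_arm(
  rows=[
    [0, 0, 0, 1.5, -3, 30, 0],
    [0, 0, 0, 1.5, -3, 60, 0],
    [0, 0, 0, 1.5, -3, 90, 0],
    [0, 0, 0, 1.5, -3, 110, 0],
    [0, 0, 0, 1.5, -3, 130, 0],
    [0, 0, 0, 1.5, -3, 140, 0],
    [0, 0, 0, 1.5, -3, 148, 0],
    [0, 0, 0, 1.5, -3, 148, 0],
    [0, 0, 0, 1.5, -3, 148, 0],
  ],
)

```text
t: 3.0
tcp_pos: [0.5828, 0.2289, 0.0824]
tool_rot: [0.997, 0.078, 0.0, 0.0]
force: [0.4, -0.2, 0.8]
finger_gap: 1.0
gripper_force: 0.0
```

```bash
python3 - <<'E'
from h import *
s=snap('side'); cv2.imwrite('pics/s2.png',cv2.resize(s['img'][70:220,240:440,::-1],None,fx=4,fy=4))
print(go((582,229.5,81),9))
E
```

```text
[-0.  -0.1 -0.1 -1.1 -0.5  2. ]
```

View pics/s2.png

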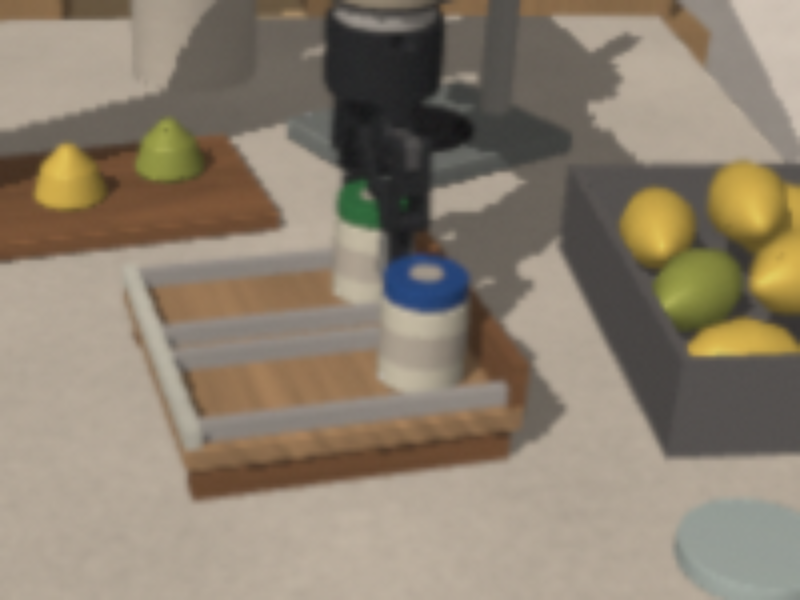

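The open jaws straddle the old jar's body (s2 around (380,240)), clear of the rails and the blue jar. Closing now.

>>> move_arm(
  rows=[
    [0, 0, 0, -1, -0.5, 0, 0.3],
    [0, 0, 0, -1, -0.5, 0, 0.3],
    [0, 0, 0, -1, -0.5, 0, 0.6],
    [0, 0, 0, -1, -0.5, 0, 0.6],
    [0, 0, 0, -1, -0.5, 0, 0.6],
    [0, 0, 0, -1, -0.5, 0, 0.6],
    [0, 0, 0, -1, -0.5, 0, 0.6],
  ],
  squeeze=30,
)

```text
t: 3.63
tcp_pos: [0.5819, 0.2301, 0.0831]
tool_rot: [0.997, 0.078, 0.001, -0.0]
force: [-1.3, 0.7, 6.8]
finger_gap: 0.622
gripper_force: 31.9
```

```bash
python3 - <<'E'
from h import *
st=readout.sense(); print(st['force'],st['finger_gap'],st['gripper_force'],st['tcp_pos'])
c=np.array([533.5,162]);a=np.radians(9);R=np.array([[np.cos(a),-np.sin(a)],[np.sin(a),np.cos(a)]])
p=np.array(st['tcp_pos'][:2])*1000; print('shelf frame',R.T@(p-c))
t=c+R@[-67,58]; print(t,go((*t,st['tcp_pos'][2]*1000),9))
E
```

```text
[-1.33877903  0.69071126  6.77446412] 0.6222720591918133 31.925663352012634 [0.5818997  0.2300999  0.08313516]
shelf frame [58.45699342 59.69009303]
[458.25168221 208.8048146 ] [-0.000e+00 -1.000e-01 -0.000e+00 -1.255e+02  1.700e+00 -2.000e-01]
```

>>> move_arm(
  rows=[
    [0, 0, 0, 0, 0, -0.4, 0.6],
    [0, 0, 0, -6, 0, -0.4, 0.6],
    [0, 0, 0, -16, 0.2, -0.4, 0.6],
    [0, 0, 0, -28, 0.4, -0.4, 0.6],
    [0, 0, 0, -40, 0.6, -0.4, 0.6],
    [0, 0, 0, -52, 0.8, -0.4, 0.6],
    [0, 0, 0, -64, 1, -0.4, 0.6],
    [0, 0, 0, -76, 1.2, -0.4, 0.6],
    [0, 0, 0, -88, 1.4, -0.4, 0.6],
    [0, 0, 0, -100, 1.6, -0.4, 0.6],
    [0, 0, 0, -108, 1.7, -0.4, 0.6],
    [0, 0, 0, -112, 1.7, -0.4, 0.6],
  ],
  squeeze=35,
)

```text
t: 4.63
tcp_pos: [0.4721, 0.2108, 0.0832]
tool_rot: [0.997, 0.078, 0.002, -0.0]
force: [4.5, 0.7, 5.2]
finger_gap: 0.623
gripper_force: 37.1
```

```bash
python3 - <<'E'
from h import *
st=readout.sense(); print(np.round(st['force'],1),st['tcp_pos'])
print(go((458.3,208.8,83),9))
s=snap('side'); cv2.imwrite('pics/s3.png',cv2.resize(s['img'][70:220,240:440,::-1],None,fx=4,fy=4))
E
```

```text
[4.5 0.7 5.2] [0.47212609 0.21076854 0.08317016]
[ -0.   -0.3  -0.  -14.   -0.2   0.1]
```

View pics/s3.png

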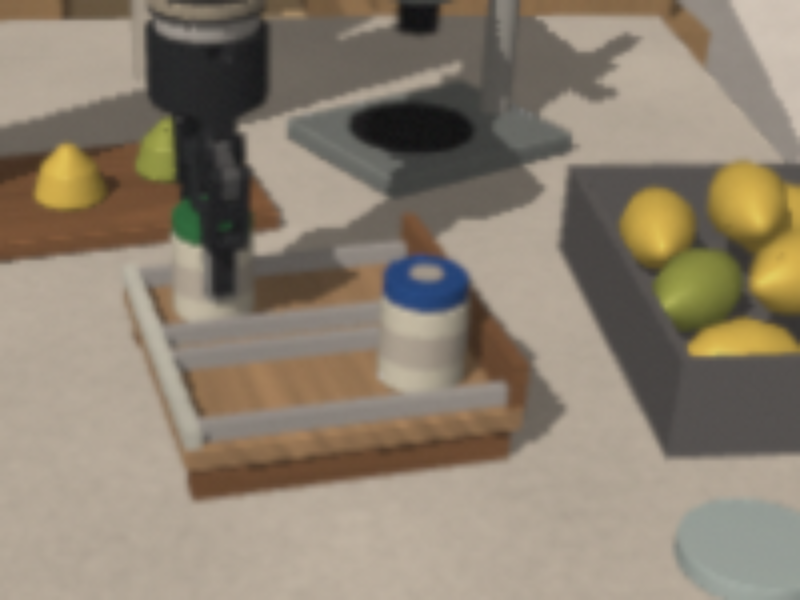

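The jar slid upright with the jaws (s3, around (215,265)) and is close to the lip. I'll creep the rest of the way and watch the force.

>>> move_arm(
  rows=[
    [0, 0, 0, -3, 0, 0, 0.6],
    [0, 0, 0, -6, 0, 0, 0.6],
    [0, 0, 0, -9, 0, 0, 0.6],
    [0, 0, 0, -11, 0, 0, 0.6],
    [0, 0, 0, -12, 0, 0, 0.6],
    [0, 0, 0, -12, 0, 0, 0.6],
  ],
)

```text
t: 5.18
tcp_pos: [0.4617, 0.2091, 0.0832]
tool_rot: [0.997, 0.078, 0.003, -0.0]
force: [2.7, 0.9, 5.2]
finger_gap: 0.625
gripper_force: 37.1
```

>>> move_arm(
  rows=[
    [0, 0, 0, -0.7, 0, 0, 0.6],
    [0, 0, 0, -1.4, 0, 0, 0.6],
    [0, 0, 0, -1.4, 0, 0, 0.6],
  ],
)

```text
t: 5.43
tcp_pos: [0.4606, 0.209, 0.0832]
tool_rot: [0.997, 0.078, 0.003, -0.0]
force: [4.8, 0.2, 5.0]
finger_gap: 0.621
gripper_force: 37.1
```

>>> move_arm(
  rows=[
    [0, 0, 0, -0.8, 0, 0, 0.6],
    [0, 0, 0, -1.6, 0, 0, 0.6],
    [0, 0, 0, -1.6, 0, 0, 0.6],
  ],
)

```text
t: 5.68
tcp_pos: [0.459, 0.2087, 0.0832]
tool_rot: [0.997, 0.078, 0.003, -0.0]
force: [4.2, 0.4, 5.3]
finger_gap: 0.622
gripper_force: 37.1
```

>>> move_arm(
  rows=[
    [0, 0, 0, -0.7, 0, 0, 0.6],
    [0, 0, 0, -1.3, 0, 0, 0.6],
    [0, 0, 0, -1.3, 0, 0, 0.6],
  ],
)

```text
t: 5.93
tcp_pos: [0.4578, 0.2085, 0.0832]
tool_rot: [0.997, 0.078, 0.004, -0.0]
force: [4.2, 0.0, 5.2]
finger_gap: 0.626
gripper_force: 37.1
```

>>> move_arm(
  rows=[
    [0, 0, 0, -0.6, 0, 0, 0.6],
    [0, 0, 0, -1.2, 0, 0, 0.6],
    [0, 0, 0, -1.2, 0, 0, 0.6],
  ],
)

```text
t: 6.18
tcp_pos: [0.4567, 0.2083, 0.0832]
tool_rot: [0.997, 0.078, 0.004, -0.0]
force: [5.5, 0.6, 5.4]
finger_gap: 0.622
gripper_force: 37.1
```

>>> move_arm(
  rows=[
    [0, 0, 0, -0.6, 0, 0, 0.6],
    [0, 0, 0, -1, 0, 0, 0.6],
    [0, 0, 0, -1, 0, 0, 0.6],
  ],
)

```text
t: 6.43
tcp_pos: [0.4562, 0.2083, 0.0833]
tool_rot: [0.997, 0.078, 0.004, -0.0]
force: [5.0, 0.9, 4.9]
finger_gap: 0.622
gripper_force: 37.1
```

>>> move_arm(
  rows=[
    [0, 0, 0, -0.6, 0, 0, 0.6],
    [0, 0, 0, -1, 0, 0, 0.6],
    [0, 0, 0, -1, 0, 0, 0.6],
  ],
)

```text
t: 6.68
tcp_pos: [0.4561, 0.2083, 0.0833]
tool_rot: [0.997, 0.078, 0.005, -0.001]
force: [6.3, 0.3, 4.5]
finger_gap: 0.623
gripper_force: 37.1
```

```bash
python3 - <<'E'
from h import *
st=readout.sense(); print(np.round(st['force'],1),st['tcp_pos'])
s=snap('wrist'); cv2.imwrite('pics/w4.png',s['img'][:,:,::-1])
E
```

```text
[6.3 0.3 4.5] [0.45610539 0.20825646 0.08332734]
```

View pics/w4.png

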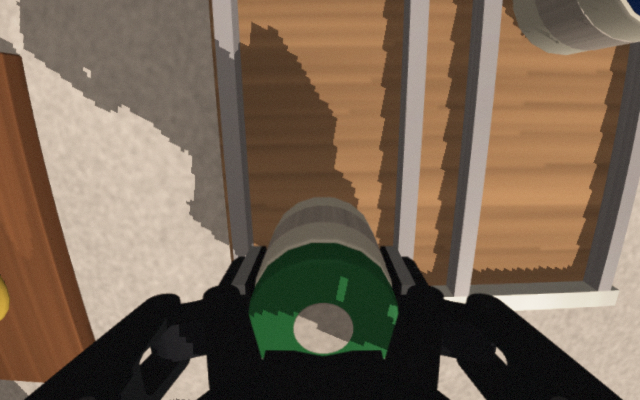

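The jar is against the lip: the TCP stopped advancing. The wrist view shows the lid at (323,320), level with the white lip line, and the jar upright. Next I'll ease off, release and rise.

>>> move_arm(
  rows=[
    [0, 0, 0, 0.8, 0, 0, 0.6],
    [0, 0, 0, 0.8, 0, 0, 0.4],
    [0, 0, 0, 0.8, 0, 0, 0.2],
    [0, 0, 0, 0.8, 0, 0, 0],
    [0, 0, 0, 0.8, 0, 0, 0],
    [0, 0, 0, 0.8, 0, 0, 0],
    [0, 0, 0, 0.8, 0, -15, 0],
    [0, 0, 0, 0.8, 0, -40, 0],
    [0, 0, 0, 0.8, 0, -75, 0],
    [0, 0, 0, 0.8, 0, -110, 0],
    [0, 0, 0, 0.8, 0, -147, 0],
    [0, 0, 0, 0.8, 0, -147, 0],
  ],
)

```text
t: 7.73
tcp_pos: [0.4556, 0.2086, 0.2352]
tool_rot: [0.997, 0.078, 0.006, -0.001]
force: [1.0, -0.4, -0.2]
finger_gap: 1.001
gripper_force: 0.0
```

```bash
python3 - <<'E'
from h import *
for n in ('top','side'):
    s=snap(n); blobs(s,world(s),(40,80,40),(85,255,255))
print(go((453,-214,230),9))
E
```

```text
[378. 237.] 358 top z 0.0708 mean [ 0.4525 -0.2125  0.071 ] circ [ 452.8 -212.5] 25.1
[199. 242.] 104 top z 0.1105 mean [0.4413 0.2031 0.1135] circ [441.2 200.6] 25.4
[ 3. 57.] 49 top z 0.2988 mean [-0.2413  0.2702  0.2987] circ [-238.4  270. ] 18.3
[286. 125.] 173 top z 0.1109 mean [0.4585 0.202  0.1107] circ [459.1 206.7] 27.6
[293. 249.] 543 top z 0.0719 mean [ 0.4544 -0.218   0.0718] circ [ 453.5 -216.6] 25.9
[-0.000e+00 -1.000e-01 -0.000e+00 -6.540e+01  4.167e+02  2.000e-01]
```

>>> move_arm(
  rows=[
    [0, 0, 0, -32, 208, 0, 0],
    [0, 0, 0, -64.5, 416, 0, 0],
    [0, 0, 0, -64.5, 416, 0, 0],
    [0, 0, 0, -64.5, 416, 0, 0],
    [0, 0, 0, -64.5, 416, 0, 0],
    [0, 0, 0, -64.5, 416, 0, 0],
    [0, 0, 0, -64.5, 416, 0, 0],
    [0, 0, 0, -64.5, 416, 0, 0],
    [0, 0, 0, -64.5, 416, 0, 0],
    [0, 0, 0, -64.5, 416, 0, 0],
    [0, 0, 0, -64.5, 416, 0, 0],
    [0, 0, 0, -64.5, 416, 0, 0],
  ],
)

```text
t: 8.83
tcp_pos: [0.4526, -0.2153, 0.2272]
tool_rot: [0.997, 0.076, -0.001, -0.001]
force: [-0.1, 0.1, -1.0]
finger_gap: 1.002
gripper_force: 0.0
```

```bash
python3 - <<'E'
from h import *
s=snap('wrist'); blobs(s,world(s),(40,80,40),(85,255,255),300)
s=snap('top'); blobs(s,world(s),(40,80,40),(85,255,255))
print(go((454,-213,43),9))
E
```

```text
[322. 188.] 2510 top z 0.0697 mean [ 0.4534 -0.214   0.0697] circ [ 452.7 -214. ] 25.6
[197. 236.] 321 top z 0.111 mean [0.457  0.2079 0.1112] circ [456.9 207.9] 25.7
[-3.000e-01  2.000e-01 -1.000e-01  2.300e+00  2.300e+00  1.845e+02]
```

>>> move_arm(
  rows=[
    [0, 0, 0, 1, 1, 35, 0],
    [0, 0, 0, 1, 1, 70, 0],
    [0, 0, 0, 1, 1, 105, 0],
    [0, 0, 0, 1, 1, 135, 0],
    [0, 0, 0, 1, 1, 160, 0],
    [0, 0, 0, 1, 1, 175, 0],
    [0, 0, 0, 1, 1, 183.5, 0],
    [0, 0, 0, 1, 1, 183.5, 0],
    [0, 0, 0, 1, 1, 183.5, 0],
  ],
)

```text
t: 9.68
tcp_pos: [0.4547, -0.2127, 0.0458]
tool_rot: [0.997, 0.079, -0.0, -0.0]
force: [0.3, 0.3, 0.4]
finger_gap: 1.0
gripper_force: 0.0
```

```bash
python3 - <<'E'
from h import *
print(go((453.3,-213.5,43),9))
E
```

```text
[-0.1  0.   0.1 -1.5  0.6  2.8]
```

>>> move_arm(
  rows=[
    [0, 0, 0, -1.3, 0.6, 1.5, 0.3],
    [0, 0, 0, -1.3, 0.6, 1.5, 0.3],
    [0, 0, 0, -1.3, 0.6, 1.5, 0.6],
    [0, 0, 0, -1.3, 0.6, 1.5, 0.6],
    [0, 0, 0, -1.3, 0.6, 1.5, 0.6],
    [0, 0, 0, -1.3, 0.6, 1.5, 0.6],
    [0, 0, 0, -1.3, 0.6, 1.5, 0.6],
  ],
  squeeze=40,
)

```text
t: 10.27
tcp_pos: [0.454, -0.2151, 0.0455]
tool_rot: [0.997, 0.078, 0.001, 0.001]
force: [-0.8, 1.8, 6.3]
finger_gap: 0.615
gripper_force: 41.7
```

```bash
python3 - <<'E'
from h import *
st=readout.sense(); print(st['tcp_pos'],st['force'])
a=np.radians(9);R=np.array([[np.cos(a),-np.sin(a)],[np.sin(a),np.cos(a)]])
lip=np.array([456.3,208.2])  # jar touching lip
t=lip+R@[69,0]; print(t,go((*t,170),9), go((*t,83),9))
E
```

```text
[ 0.45396442 -0.21507915  0.04551288] [-0.81089021  1.82903221  6.25585918]
[524.4504955  218.99397809] [ 1.000e-01 -1.000e-01 -0.000e+00  1.374e+02 -4.177e+02 -1.248e+02] [ 1.000e-01 -1.000e-01 -0.000e+00  1.373e+02 -4.178e+02 -3.780e+01]
```

>>> move_arm(
  rows=[
    [0, 0, 0, 0, 0, -8, 0.6],
    [0, 0, 0, 0, 0, -24, 0.6],
    [0, 0, 0, 0, 0, -48, 0.6],
    [0, 0, 0, 0, 0, -75, 0.6],
    [0, 0, 0, 0, 0, -100, 0.6],
    [0, 0, 0, 0, 0, -118, 0.6],
    [0, 0, 0, 0, 0, -125, 0.6],
    [0, 0, 0, 3, -10, -125, 0.6],
    [0, 0, 0, 9, -30, -125, 0.6],
    [0, 0, 0, 19, -60, -125, 0.6],
    [0, 0, 0, 29, -92, -125, 0.6],
    [0, 0, 0, 39, -124, -125, 0.6],
  ],
)

```text
t: 11.27
tcp_pos: [0.4716, -0.0843, 0.168]
tool_rot: [0.997, 0.077, -0.001, -0.001]
force: [1.8, 0.3, -1.0]
finger_gap: 0.62
gripper_force: 42.3
```

```bash
python3 - <<'E'
from h import *
print(go((519.5,218.2,170),9))
E
```

```text
[-1.000e-01  1.000e-01 -1.000e-01  9.400e+01 -2.915e+02 -1.700e+00]
```

>>> move_arm(
  rows=[
    [0, 0, 0, 10, -32, 0, 0.6],
    [0, 0, 0, 20, -64, 0, 0.6],
    [0, 0, 0, 30, -96, 0, 0.6],
    [0, 0, 0, 41, -128, 0, 0.6],
    [0, 0, 0, 51, -160, 0, 0.6],
    [0, 0, 0, 62, -192, 0, 0.6],
    [0, 0, 0, 72, -224, 0, 0.6],
    [0, 0, 0, 81, -252, 0, 0.6],
    [0, 0, 0, 88, -274, 0, 0.6],
    [0, 0, 0, 92, -286, 0, 0.6],
    [0, 0, 0, 94, -291, 0, 0.6],
    [0, 0, 0, 94, -291, 0, 0.6],
  ],
)

```text
t: 12.27
tcp_pos: [0.5195, 0.2164, 0.1683]
tool_rot: [0.997, 0.079, -0.001, 0.0]
force: [1.0, -0.1, -0.8]
finger_gap: 0.62
gripper_force: 42.3
```

```bash
python3 - <<'E'
from h import *
print(go((519.5,218.2,85.5),9))
s=snap('wrist'); save(s,'w5')
s=snap('side'); blobs(s,world(s),(40,80,40),(85,255,255)); print(go((519.5,218.2,85.5),9))
E
```

```text
[ 0.   0.1  0.1  0.4 -1.8 82.8]
[ 3. 58.] 57 top z 0.2996 mean [-0.2413  0.2693  0.2994] circ [-236.7  265.5] 16.8
[305.  93.] 76 top z 0.1947 mean [0.5057 0.2094 0.1946] circ [509.1 210.6] 24.5
[286. 125.] 172 top z 0.1108 mean [0.4581 0.2019 0.1106] circ [460.7 207.3] 28.1
[ 0.   0.1 -0.1  0.6 -3.4 83.2]
```

View pics/w5.png

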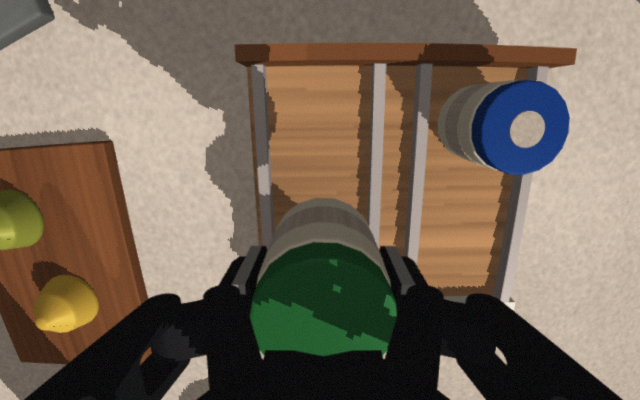

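The undotted jar is held square at (322,300) in the wrist view, over the free left row, with the blue jar untouched at (525,128). Lowering.

>>> move_arm(
  rows=[
    [0, 0, 0, 0.4, -1, 15, 0.6],
    [0, 0, 0, 0.4, -1, 35, 0.6],
    [0, 0, 0, 0.4, -1, 53, 0.6],
    [0, 0, 0, 0.4, -1, 66, 0.6],
    [0, 0, 0, 0.4, -1, 74, 0.6],
    [0, 0, 0, 0.4, -1, 78, 0.6],
    [0, 0, 0, 0.4, -1, 80, 0.6],
    [0, 0, 0, 0.4, -1, 80, 0.6],
    [0, 0, 0, 0.4, -1, 80, 0.6],
  ],
)

```text
t: 13.12
tcp_pos: [0.5211, 0.2166, 0.09]
tool_rot: [0.997, 0.078, 0.001, -0.0]
force: [-0.7, -0.1, -1.1]
finger_gap: 0.623
gripper_force: 42.3
```

>>> move_arm(
  rows=[
    [0, 0, 0, 0, 0, 0.7, 0.6],
    [0, 0, 0, 0, 0, 1.4, 0.6],
    [0, 0, 0, 0, 0, 1.4, 0.6],
  ],
)

```text
t: 13.37
tcp_pos: [0.5207, 0.2169, 0.0883]
tool_rot: [0.997, 0.078, 0.0, -0.0]
force: [1.0, -0.1, -1.5]
finger_gap: 0.624
gripper_force: 42.3
```

>>> move_arm(
  rows=[
    [0, 0, 0, 0, 0, 0.8, 0.6],
    [0, 0, 0, 0, 0, 1.6, 0.6],
    [0, 0, 0, 0, 0, 1.6, 0.6],
  ],
)

```text
t: 13.62
tcp_pos: [0.5204, 0.2168, 0.0862]
tool_rot: [0.997, 0.078, -0.0, 0.0]
force: [-0.6, -0.2, -0.9]
finger_gap: 0.616
gripper_force: 42.3
```

>>> move_arm(
  rows=[
    [0, 0, 0, 0, 0, 0.6, 0.6],
    [0, 0, 0, 0, 0, 1.2, 0.6],
    [0, 0, 0, 0, 0, 1.2, 0.6],
  ],
)

```text
t: 13.87
tcp_pos: [0.5205, 0.2169, 0.0856]
tool_rot: [0.997, 0.078, 0.0, -0.0]
force: [-1.7, -0.1, 3.2]
finger_gap: 0.621
gripper_force: 42.7
```

Seated on the deck: contact at TCP z 85.6 mm, as predicted. Release and rise.

>>> move_arm(
  rows=[
    [0, 0, 0, 0, 0, 0, 0.5],
    [0, 0, 0, 0, 0, 0, 0.3],
    [0, 0, 0, 0, 0, 0, 0.1],
    [0, 0, 0, 0, 0, 0, 0],
    [0, 0, 0, 0, 0, 0, 0],
    [0, 0, 0, 0, 0, 0, 0],
    [0, 0, 0, 0, 0, -15, 0],
    [0, 0, 0, 0, 0, -40, 0],
    [0, 0, 0, 0, 0, -75, 0],
    [0, 0, 0, 0, 0, -110, 0],
    [0, 0, 0, 0, 0, -145, 0],
    [0, 0, 0, 0, 0, -145, 0],
  ],
)

```text
t: 14.87
tcp_pos: [0.5246, 0.2178, 0.2371]
tool_rot: [0.997, 0.078, 0.007, -0.001]
force: [0.7, 0.4, 0.8]
finger_gap: 1.002
gripper_force: 0.0
```

>>> move_arm(
  rows=[
    [0, 0, 0, -30, 90, -20, 0],
    [0, 0, 0, -60, 180, -20, 0],
    [0, 0, 0, -60, 180, -20, 0],
    [0, 0, 0, -60, 250, -20, 0],
    [0, 0, 0, -60, 250, -20, 0],
    [0, 0, 0, -60, 250, -20, 0],
    [0, 0, 0, -60, 250, -20, 0],
    [0, 0, 0, -60, 250, -20, 0],
    [0, 0, 0, -60, 250, -20, 0],
    [0, 0, 0, -60, 250, -20, 0],
    [0, 0, 0, -60, 250, -20, 0],
  ],
)

```text
t: 15.78
tcp_pos: [0.4998, -0.0377, 0.2498]
tool_rot: [0.997, 0.079, -0.0, -0.0]
force: [0.7, 0.5, 0.3]
finger_gap: 0.998
gripper_force: 0.0
```

```bash
python3 - <<'E'
from h import *
for n in ('top','side'):
    s=snap(n); W=world(s); blobs(s,W,(40,80,40),(85,255,255)); print('blue');blobs(s,W,(95,90,40),(130,255,255),150)
cv2.imwrite('pics/s6.png',cv2.resize(s['img'][70:220,240:440,::-1],None,fx=4,fy=4))
E
```

```text
[193. 208.] 391 top z 0.1105 mean [0.5186 0.2159 0.1107] circ [519.3 216.4] 26.4
[197. 236.] 321 top z 0.1105 mean [0.4578 0.2071 0.1108] circ [457.4 208.1] 25.9
blue
[378.  69.] 4564 top z 0.0808 mean [ 0.8669 -0.2192  0.081 ] circ [ 866.9 -220. ] 129.5
[237. 175.] 293 top z 0.1107 mean [0.5956 0.1148 0.111 ] circ [596.2 114.6] 25.2
[434. 210.] 357 top z 0.071 mean [ 0.5155 -0.3478  0.0712] circ [ 515.7 -347.7] 24.6
[286. 125.] 172 top z 0.1108 mean [0.4582 0.2029 0.1106] circ [459.2 207.9] 27.5
[308. 124.] 125 top z 0.1105 mean [0.5117 0.2122 0.1106] circ [516.5 213.7] 25.3
blue
[49. 25.] 3655 top z 0.2791 mean [-0.6553  1.2723  0.2805] circ [-417.4  668.1] 734.7
[167.  42.] 2143 top z 0.2328 mean [-0.0536  1.1939  0.2409] circ [ 63.9 777. ] 579.8
[346. 141.] 182 top z 0.1108 mean [0.5976 0.1068 0.1106] circ [597.1 114.1] 27.9
[  9. 168.] 765 top z 0.0958 mean [-0.2397  0.1376  0.0978] circ [-241.8  145.1] 22.3
[515. 257.] 8170 top z 0.082 mean [ 0.8654 -0.2422  0.082 ] circ [ 869.2 -222.3] 131.6
[339. 308.] 852 top z 0.0712 mean [ 0.5167 -0.3515  0.0711] circ [ 516.8 -350.3] 25.5
```

View pics/s6.png

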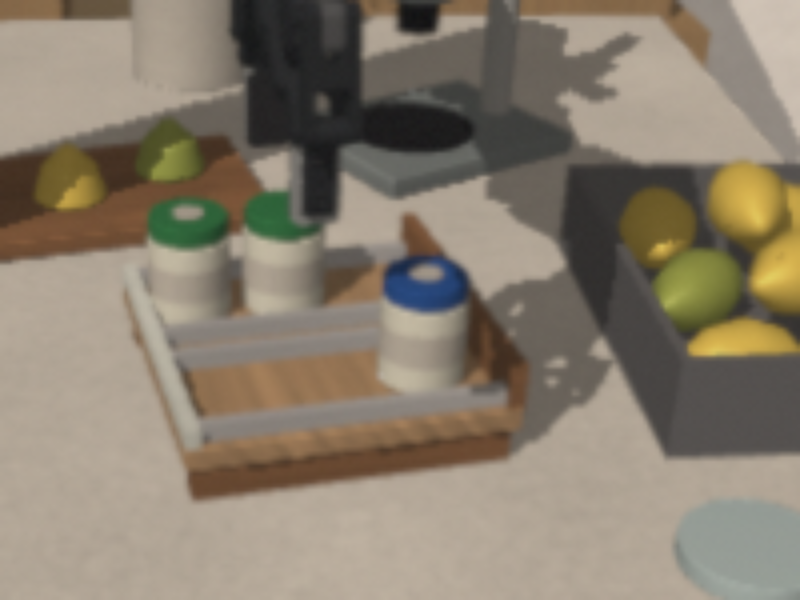

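The dotted green jar stands at the lip (188,260), the undotted one is right behind it (285,255), and the blue one (425,320) hasn't moved. All three are upright and the arm is clear.

```bash
python3 -c "
from station import order
print(order.sign_off())"
```

```text
the job is handed in; nothing more can be done
None
```

The job is done and handed in at about 16 s: the older green jar is up against the front lip, the new green jar stands upright about 8 mm behind it in the same row, and the blue jar has not moved.

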